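Unload the mended tile from its press stack

ROBOT

A 6-joint arm with a two-finger parallel gripper is mounted at the origin on the work surface. World frame = base frame: x ahead of the robot, y to its left, z up, the work surface at z = 0. Lengths are in m, angles in rad, forces in N, time in s.
With the tool pointing down it reaches from about 0.35 to 0.975 m from the base axis. Payload 4.9 kg.
Tool frame: the origin (TCP) lies at the very end of the fingers, on their centre line; the grasp point (between the pads) lies 19 mm behind it; z points along the fingers, y is the line along which they close (so a half turn about z gives the same grasp; the last joint's range is limited). The gripper opens to 85 mm and grips with 20 to 120 N. Pads are 22 mm wide; open, the fingers measure 114 mm over their backs; the gripper's body (76 mm by 85 mm) begins 54 mm behind the grasp point. The pads swing forward as they close: fully open they stand 13 mm farther back than shut.
Start: joints at [1.101, 0.053, 1.613, -0, 1.476, -0.119], TCP at [0.215, 0.587, 0.231] pointing down, gripper open.
Joint ranges: [-3.01, 3.01], [-1.01, 2.22], [0.06, 2.58], [-1.02, 4.17], [0.09, 2.62], [-3.14, 3.14]. Speed limits (rad/s): [2.57, 2.57, 3.14, 3.14, 3.14, 3.14].

INTERFACE

Orientations are given as a rotation vector (axis times angle).
In Python, from station import get_obs, optics, ctrl gives the robot as it stands.
- The arm moves only by the shell command python3 -m pendant 'ROWS' [FORCE]. ROWS is JSON, a list of rows, each a list of 3 entries, a list of its own where there are three numbers: the shift along the tool's x, y, z in mm, then the turn, a rotation vector about the tool's x, y, z in rad, then the opening, from 0 (shut) to 1 (fully open). A call has 1 to 12 rows; each row shifts and turns the commanded pose from where the row before left it, along the tool's axes as they then stand; what a row does not reach is not made up. A row lasts 1/12 s, in which the tool goes at most 41.7 mm and 7.16 degrees, less where a joint would pass 70% of its speed; a pose out of reach is approached as far as the arm can. A call is refused whole if a number of a shift passes 41.7 or a number of a turn 0.125, either way. A call with a gripper value outside its range is refused whole. The fingers move at their own pace and stop on an object; FORCE is the grip in N (left out, the last holds). Time passes only in rows, so rows that do not move let the fingers close. It gives the time, the measured TCP pose, the force, the opening and the grip force at its end, in the units of the state.
- get_obs(): the state, without advancing time (a new reading comes with each control period).
- optics.get_image(name): name is "scene" or "top"; returns the picture (400x640x3 uint8, red, green, blue); there is no depth.
- optics.camera_model(name): a dict with "fx", "fy", "cx", "cy" (pixels), "cam_to_world" (4x4, takes a point from camera to world coordinates). Camera axes: x right, y up, looking along -z (the intrinsics and any distortion apply to the point x, -y, -z); pixel columns grow to the right and rows downward; lengths in m; the calibration is good to about 2 mm. A picture is of the moment at which its call begins. camera_model takes no time and is no camera call.
- ctrl.finish_job(): hands the job in; it is judged then, once.
The state is a dict: "t": time; "q": joint angles; "dq": joint speeds; "effort": joint torques, N m; "tool_pos": TCP position; "tool_rot": TCP orientation; "contact_force": force on the tool from outside, world axes, zero at the start; "wrist_torque": the same for the moment, N m; "opening": finger opening in m; "grip_force": force on a finger pad.
Only numpy, scipy, OpenCV 4.12 (cv2) and the standard library are available. Lean on these libraries where they do the work, as an engineer would, in place of code of your own. Each camera call takes 0.05 s, during which the arm holds its last target. There are 200 camera calls.

TASK

The glue in the mended tile has set, so take apart the press stack on the walnut board from the top down, putting each piece away before you take the next: the little knob weight and the round disc weight upright into the recess of the turned stand that fits each, the wooden pressing block flat into its shallow tray, and last the tile, flat on the middle of the slatted drying rack, lengthwise along it with its gold seam still up. Do not let the tile be dragged along while anything stands on it, set each piece down rather than letting it drop, and leave the glass jar and the spoon rest where they stand.

Things in the scene. Friction and masses are not known exactly. Their poses are not given: they have to be found in the camera images.
- knob_weight: 100 g steel laboratory weight, top of the stack, standing on the disc weight: a cylinder 28 mm across and 18 mm high with a round knob above it (knob 18 mm across, from 22 to 40 mm above the underside, on a 10 mm neck; height 40 mm). Origin at the centre of its underside, z up.
- disc: 500 g steel disc weight, a plain upright cylinder 50 mm across and 32 mm high, standing on the pressing block. Origin at the centre of its underside, z up.
- block: pale wooden pressing block, 90 x 54 x 20 mm (its own x, y, z), about 70 g, lying on the tile with its length roughly along the tile's. Origin at the centre of its underside, x along its length, z up.
- tile: mended white ceramic tile 120 x 62 x 10 mm (own x, y, z), 170 g, gold seam on top; bottom of the stack, its ends showing. It lies lengthwise on a fixed walnut board (260 x 130 mm, top 45 mm above the bench); 50 mm or more beyond its +x end an aluminium clamp with an upright blue tile, fixed, rises 56 mm above the board. Origin: centre of its underside, x along its length, z up.
- small_stand: smaller turned walnut stand, fixed to the bench: round, 60 mm across, 13 mm high, with a round recess 44 mm across and 5 mm deep (recess floor 8 mm above the bench). Place of the knob weight. Origin at the centre of its underside on the bench, z up.
- large_stand: larger turned walnut stand, fixed to the bench: round, 84 mm across, 13 mm high, with a round recess 66 mm across and 5 mm deep (recess floor 8 mm above the bench). Place of the disc weight. Origin at the centre of its underside on the bench, z up.
- block_tray: shallow walnut-rimmed tray, fixed to the bench: 126 x 90 mm outside (its own x, y), inside 114 x 78 mm, floor 6 mm above the bench, rim 11 mm above the bench. Place of the pressing block, length along length. Origin at the centre of its underside on the bench, x along its length, z up.
- rack: pale wooden drying rack, fixed to the bench: two rails along its length and six slats across them, 150 x 96 mm (its own x, y), slat tops 20 mm above the bench, no rim. Place of the tile. Origin at the centre of its underside at bench height, x along its length, z up.
- jar: closed glass jar with a steel lid, empty, 58 mm across and 75 mm high, a loose bystander. Origin at the centre of its underside, z up.
- spoon_rest: white ceramic spoon rest, a loose bystander: a shallow round dish 76 mm across, 14 mm high, with a flat trough handle reaching 92 mm from the dish's centre along its own -x. Origin at the centre of the dish's underside.
There are look-alikes about, which are no part of the job. Leave any blue or red look-alike of the small_stand alone.

How it is judged:
By the outcome, as a careful person would: the job done as asked, in the order asked, and still so for the second after the job is handed in, with the robot touching nothing.
It also fails if it takes over 123 s, if anything falls off the work surface, if the arm or the gripper's body presses on something with over 40 N, if the wrist force passes 120 N, or if a joint passes its speed limit or range.

## Working session

There is one attempt and no reset: what is moved stays moved. The work goes in short steps, Python scripts to look and compute and a shell command to move; the robot and the scene stay as the last step left them, time stands still between calls to the robot, and variables do not carry over. Pictures are saved under pics/ and viewed, at most 14 in all, crops included, and the job is handed in when it is done.

```bash
mkdir -p pics; ls
python3 - <<'E'
from station import get_obs, optics
import cv2,numpy as np
for n in("scene","top"):
    im=optics.get_image(n); cv2.imwrite(f"pics/{n}0.png",im[:,:,::-1])
    m=optics.camera_model(n); print(n,{k:(np.round(v,4).tolist()) for k,v in m.items() if not isinstance(v,str)})
o=get_obs(); print({k:np.round(v,4).tolist() for k,v in o.items()})
E
```

```text
pics
scene {'fx': 497.4523, 'fy': 497.4523, 'cx': 316.1613, 'cy': 206.1701, 'cam_to_world': [[0.6715, -0.4, 0.6237, 1.2884], [0.7409, 0.355, -0.5701, -0.7009], [0.0066, 0.845, 0.5347, 0.7325], [0.0, 0.0, 0.0, 1.0]]}
top {'fx': 448.2838, 'fy': 448.2838, 'cx': 313.6694, 'cy': 206.3864, 'cam_to_world': [[-0.0058, 0.9817, -0.1901, 0.2608], [-1.0, -0.0065, -0.0034, -0.0055], [-0.0045, 0.1901, 0.9818, 1.4469], [0.0, 0.0, 0.0, 1.0]]}
{'t': 0.1, 'q': [1.101, 0.0533, 1.6142, -0.0, 1.476, -0.119], 'dq': [0.0001, -0.0008, -0.0018, 0.0006, -0.0011, -0.0008], 'effort': [0.0004, -39.4907, -37.1362, -0.0001, 0.0039, 0.0], 'tool_pos': [0.2145, 0.5864, 0.2302], 'tool_rot': [-0.5481, -3.0929, 0.0028], 'contact_force': [-0.1137, -0.4249, 0.07], 'wrist_torque': [0.0232, -0.051, -0.0349], 'grip_force': 0.0, 'opening': 0.0856}
```

View pics/scene0.png

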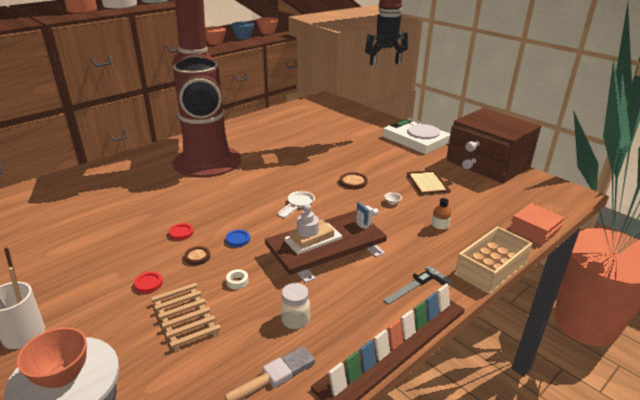

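View pics/top0.png

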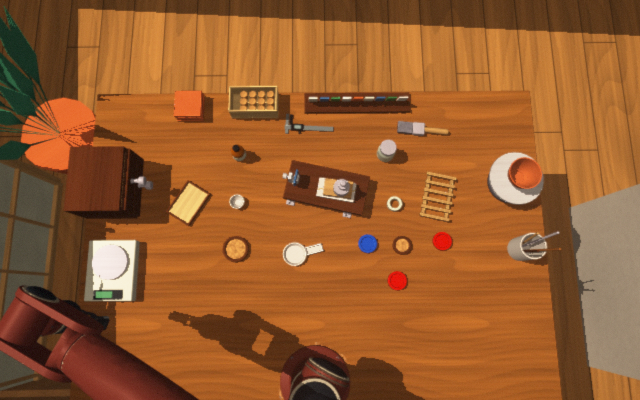

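The top view shows the board at about (328,188) with the stack near (337,188). The small stand is at (402,245), the large stand at (235,249), the tray at (189,202), the rack at (438,196), the jar at (387,150) and the spoon rest at (294,254). I'll enlarge both views to measure.

Run:
```python
import cv2
def crop(n,x0,y0,x1,y1,s,out):
    im=cv2.imread(f"pics/{n}.png")[y0:y1,x0:x1]
    im=cv2.resize(im,None,fx=s,fy=s,interpolation=cv2.INTER_CUBIC)
    st=10
    for x in range((x0+9)//10*10,x1,st): cv2.line(im,(int((x-x0+.5)*s),0),(int((x-x0+.5)*s),4 if x%50 else 12),(0,255,255),1); 
    for y in range((y0+9)//10*10,y1,st): cv2.line(im,(0,int((y-y0+.5)*s)),(4 if y%50 else 12,int((y-y0+.5)*s)),(0,255,255),1)
    cv2.imwrite(f"pics/{out}.png",im)
crop("top0",275,140,385,220,7,"topA")
crop("scene0",260,180,400,280,5.7,"sceneA")
```

```text
(no output)
```

View pics/topA.png

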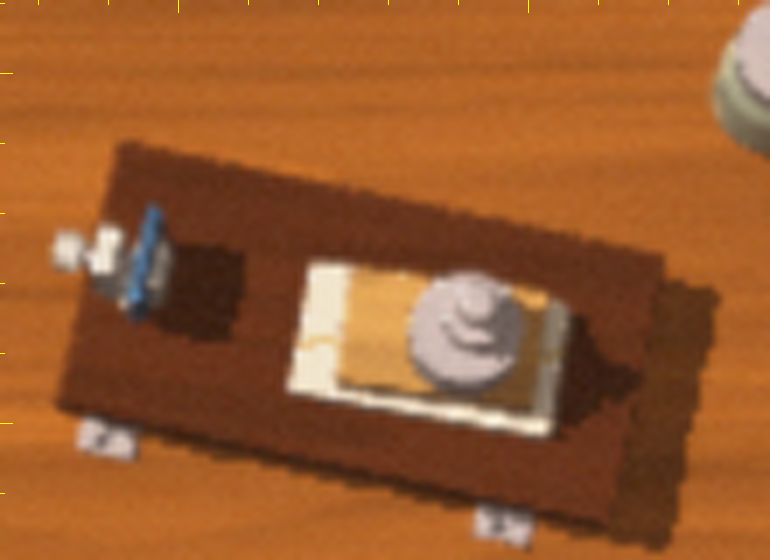

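View pics/sceneA.png

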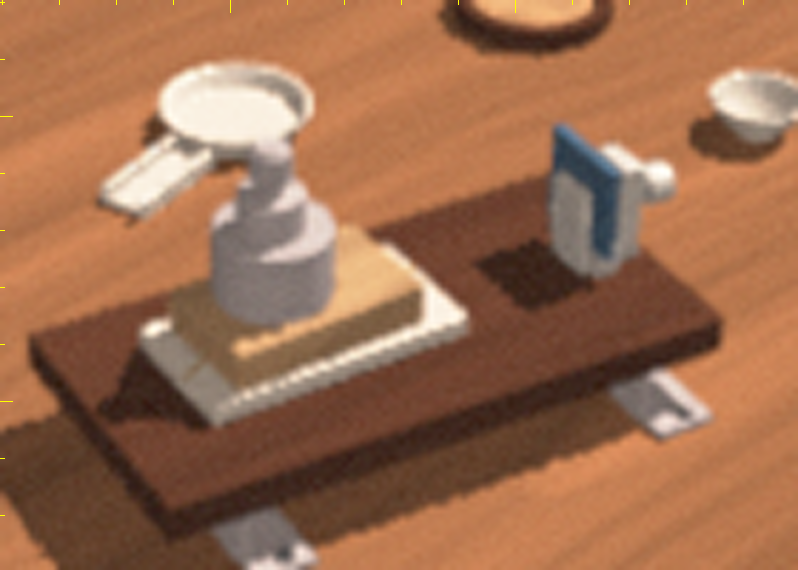

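The crops show the stack and give clear tile corners. In topA the tile top is at (308,263), (288,391) and (551,437), the disc at about (467,330) and the knob at (478,300). In sceneA the tile is at (467,315), (215,413) and (143,330), and the knob at (272,160). Next I'll look at the destinations.

Run:
```python
import cv2,numpy as np
def crop(n,x0,y0,w,h,s):
    im=cv2.imread(f"pics/{n}.png")[y0:y0+h,x0:x0+w]
    return cv2.resize(im,None,fx=s,fy=s,interpolation=cv2.INTER_CUBIC)
cv2.imwrite("pics/topB.png",np.hstack([crop("top0",385,165,80,96,5),crop("top0",168,175,80,96,5)]))
cv2.imwrite("pics/sceneB.png",np.vstack([crop("scene0",145,235,105,65,5)[:, :],]) if 0 else np.hstack([crop("scene0",145,240,80,110,5),crop("scene0",330,160,80,110,5)]))
cv2.imwrite("pics/sceneC.png",np.hstack([crop("scene0",400,165,60,40,6),crop("scene0",270,180,60,40,6)]))
```

```text
(no output)
```

View pics/topB.png

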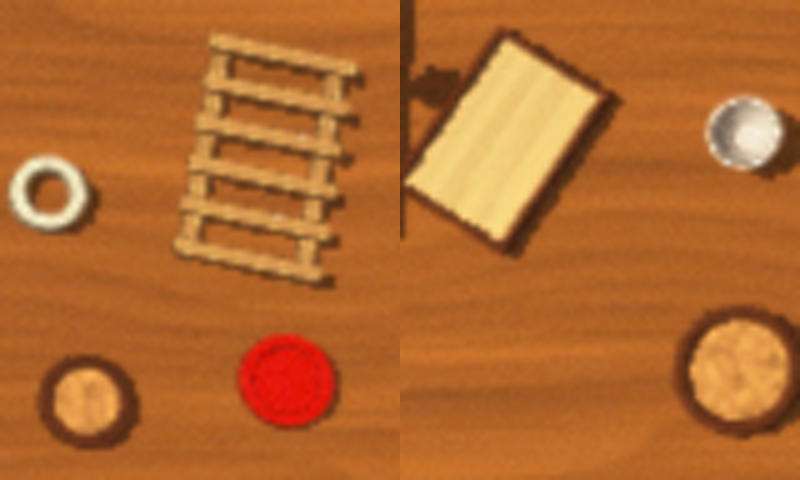

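View pics/sceneB.png

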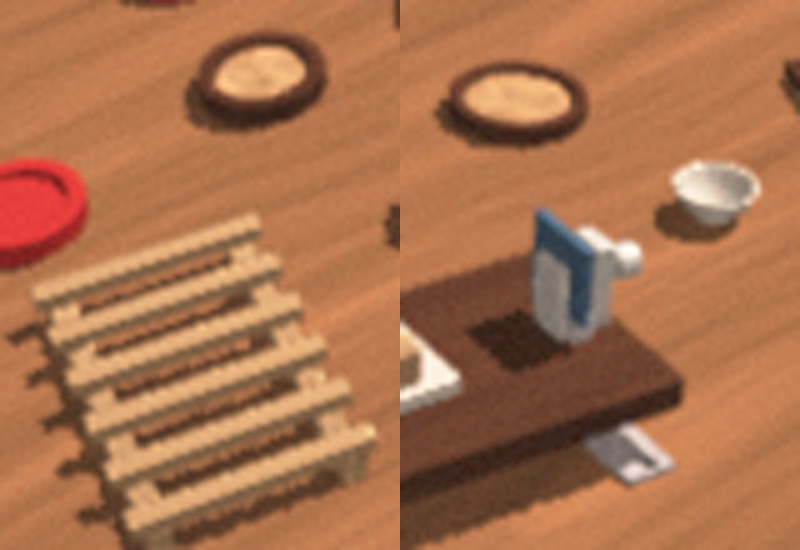

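View pics/sceneC.png

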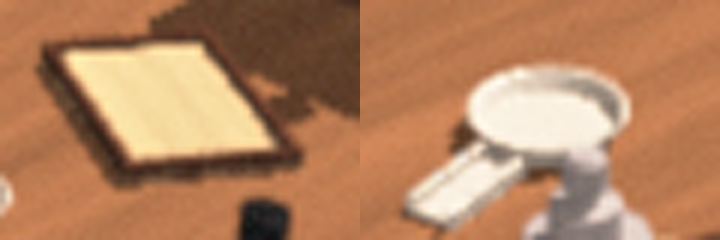

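The crops give the rack corners, stand centres and tray corners in both views, so I can triangulate everything.

```bash
cat > h.py <<'E'
import numpy as np
from station import optics,get_obs
M={n:optics.camera_model(n) for n in("top","scene")}
def ray(n,p):
    m=M[n];T=np.array(m["cam_to_world"])
    d=T[:3,:3]@np.array([(p[0]-m["cx"])/m["fx"],-(p[1]-m["cy"])/m["fy"],-1]);return T[:3,3],d
def onz(n,p,z):
    o,d=ray(n,p);return o+d*(z-o[2])/d[2]
def tri(a,b):
    o1,d1=ray("top",a);o2,d2=ray("scene",b)
    s=np.linalg.lstsq(np.c_[d1,-d2],o2-o1,rcond=None)[0]
    p,q=o1+d1*s[0],o2+d2*s[1];return (p+q)/2,np.linalg.norm(p-q)
def c(u,o,s): return [(u[0]+.5)/s-.5+o[0],(u[1]+.5)/s-.5+o[1]]
E
python3 - <<'E'
from h import *
np.set_printoptions(precision=4,suppress=True)
tA=lambda *u:c(u,(275,140),7); sA=lambda *u:c(u,(260,180),5.7)
tB=lambda *u:c(u,(385,165),5); tB2=lambda *u:c((u[0]-400,u[1]),(168,175),5)
sB=lambda *u:c(u,(145,240),5); sB2=lambda *u:c((u[0]-400,u[1]),(330,160),5); sC=lambda *u:c(u,(400,165),6)
P={ # name: top, scene, expected z
'tile +x far(TL)':(tA(308,263),sA(467,315),.055),'tile BL':(tA(288,391),sA(387,245),.055),'tile BR':(tA(551,437),sA(143,330),.055),'tile TR':(tA(571,308),sA(215,413),.055),
'block TL':(tA(351,267),sA(420,287),.075),'block TR':(tA(550,295),sA(235,358),.075),
'disc top':(tA(467,325),sA(273,222),.107),'knob':(tA(478,300),sA(272,160),.138),
'small':(tB(87,401),sB(262,72),.010),'large':(tB2(740,371),sB2(518,100),.011),
'rack TL':(tB(211,36),sB(375,430),.02),'rack TR':(tB(357,68),sB(130,523),.02),'rack BR':(tB(323,278),sB(32,293),.02),'rack BL':(tB(178,243),sB(255,218),.02),
'tray a':(tB2(508,37),sC(280,150),.008),'tray b':(tB2(604,97),sC(130,163),.008),'tray c':(tB2(503,244),sC(62,52),.008),'tray d':(tB2(407,180),sC(207,42),.008)}
for k,(a,b,z) in P.items():
    p,e=tri(a,b);print(k,p,'gap%.4f'%e,'|top',onz('top',a,z)[:2],'sc',onz('scene',b,z)[:2])
E
```

```text
tile +x far(TL) [ 0.627  -0.0163  0.052 ] gap0.0017 |top [ 0.6257 -0.017 ] sc [ 0.6303 -0.0185]
tile BL [ 0.5674 -0.0063  0.0519] gap0.0030 |top [ 0.5658 -0.0074] sc [ 0.5714 -0.0081]
tile BR [ 0.5459 -0.1243  0.0523] gap0.0055 |top [ 0.5437 -0.1263] sc [ 0.5503 -0.1242]
tile TR [ 0.606  -0.1357  0.0503] gap0.0037 |top [ 0.6037 -0.1368] sc [ 0.6116 -0.138 ]
block TL [ 0.6196 -0.036   0.0714] gap0.0007 |top [ 0.6184 -0.0362] sc [ 0.6234 -0.0392]
block TR [ 0.6064 -0.1248  0.072 ] gap0.0027 |top [ 0.6048 -0.1256] sc [ 0.6102 -0.1262]
disc top [ 0.5842 -0.0851  0.1072] gap0.0023 |top [ 0.5835 -0.0861] sc [ 0.5846 -0.0839]
knob [ 0.5874 -0.0882  0.1392] gap0.0021 |top [ 0.587  -0.0891] sc [ 0.5865 -0.0861]
small [ 0.4127 -0.2821  0.0085] gap0.0034 |top [ 0.4117 -0.2833] sc [ 0.4156 -0.2816]
large [0.404  0.2532 0.0063] gap0.0046 |top [0.402  0.2506] sc [0.4106 0.2493]
rack TL [ 0.6516 -0.3724  0.0183] gap0.0027 |top [ 0.6505 -0.3732] sc [ 0.6539 -0.3721]
rack TR [ 0.6297 -0.4665  0.0176] gap0.0042 |top [ 0.6281 -0.4676] sc [ 0.6332 -0.4655]
rack BR [ 0.4902 -0.4357  0.0173] gap0.0035 |top [ 0.489  -0.4365] sc [ 0.4943 -0.4354]
rack BL [ 0.5132 -0.3434  0.0194] gap0.0027 |top [ 0.5125 -0.3445] sc [ 0.5147 -0.3426]
tray a [0.6254 0.4117 0.0075] gap0.0022 |top [0.6244 0.4108] sc [0.6262 0.4122]
tray b [0.5847 0.347  0.0075] gap0.0035 |top [0.5833 0.3456] sc [0.5859 0.3482]
tray c [0.4893 0.4115 0.0049] gap0.0081 |top [0.4859 0.4075] sc [0.4941 0.4114]
tray d [0.532  0.4763 0.0048] gap0.0075 |top [0.5286 0.4724] sc [0.5366 0.4755]
```

Measurements are consistent (heights within about 3 mm, sizes within about 2 mm). I'll add a helper that turns targets into tool-axis shifts and turns.

```bash
cat > go.py <<'E'
import sys
from h import *
from scipy.spatial.transform import Rotation as R
x,y,z,a=map(float,sys.argv[1:5]);a=np.radians(a)
o=get_obs();A=R.from_rotvec(o["tool_rot"]);p=np.array(o["tool_pos"])
ty=np.array([np.cos(a),np.sin(a),0])
if (A.as_matrix()[:,1]@ty<0):ty=-ty
B=R.from_matrix(np.c_[np.cross(ty,[0,0,-1]),ty,[0,0,-1]])
r=(A.inv()*B).as_rotvec();s=B.inv().apply(np.array([x,y,z])-p)*1000
print("turn",r.round(4),"n",round(np.abs(r).max()/.12,1),"then shift",s.round(1),"n",round(np.abs(s).max()/40,1),"q6",round(o["q"][5],2))
E
python3 go.py .5865 -.0876 .21 -10
```

```text
turn [-1.7000e-03  1.1000e-03  1.3945e+00] n 11.6 then shift [-599.2  483.4   20.2] n 15.0 q6 -0.12
```

```bash
python3 -m pendant '[[[0,0,0],[0,0,0.1162],1],[[0,0,0],[0,0,0.1162],1],[[0,0,0],[0,0,0.1162],1],[[0,0,0],[0,0,0.1162],1],[[0,0,0],[0,0,0.1162],1],[[0,0,0],[0,0,0.1162],1],[[0,0,0],[0,0,0.1162],1],[[0,0,0],[0,0,0.1162],1],[[0,0,0],[0,0,0.1162],1],[[0,0,0],[0,0,0.1162],1],[[0,0,0],[0,0,0.1162],1],[[0,0,0],[0,0,0.1162],1]]' 30
python3 -m pendant '[[[-30,24,1],[0,0,0],1],[[-30,24,1],[0,0,0],1],[[-30,24,1],[0,0,0],1],[[-30,24,1],[0,0,0],1],[[-30,24,1],[0,0,0],1],[[-30,24,1],[0,0,0],1],[[-30,24,1],[0,0,0],1],[[-30,24,1],[0,0,0],1],[[-30,24,1],[0,0,0],1],[[-30,24,1],[0,0,0],1]]'
python3 -m pendant '[[[-30,24,1],[0,0,0],1],[[-30,24,1],[0,0,0],1],[[-30,24,1],[0,0,0],1],[[-30,24,1],[0,0,0],1],[[-30,24,1],[0,0,0],1],[[-30,24,1],[0,0,0],1],[[-30,24,1],[0,0,0],1],[[-30,24,1],[0,0,0],0.6],[[-20,20,0],[0,0,0],0.6],[[-9,8,0],[0,0,0],0.6],[[0,0,0],[0,0,0],0.6],[[0,0,0],[0,0,0],0.6]]'
python3 go.py .5865 -.0876 .115 -10
```

```text
t: 1.1
tool_pos: [0.2146, 0.5866, 0.2305]
tool_rot: [2.412, 2.012, -0.002]
contact_force: [0.3, -0.3, -0.2]
opening: 0.0853
grip_force: 0.0
t: 1.93
tool_pos: [0.3993, 0.248, 0.2209]
tool_rot: [-2.406, -2.02, 0.0]
contact_force: [0.6, -0.1, 0.6]
opening: 0.0852
grip_force: 0.0
t: 2.93
tool_pos: [0.5686, -0.0529, 0.2127]
tool_rot: [-2.406, -2.018, 0.001]
contact_force: [-0.8, -0.2, -0.1]
opening: 0.0513
grip_force: 0.0
turn [-0.0016 -0.0007 -0.0004] n 0.0 then shift [-31.   23.6  97.7] n 2.4 q6 -0.05
```

```bash
python3 -m pendant '[[[-16,12,15],[0,0,0],0.6],[[-15,11.5,15],[0,0,0],0.6],[[0,0,10],[0,0,0],0.6],[[0,0,10],[0,0,0],0.6],[[0,0,0],[0,0,0],0.6],[[0,0,0],[0,0,0],0.6]]'
python3 - <<'E'
from h import *
import cv2
a=optics.get_image("top")[150:230,290:390,::-1];b=optics.get_image("scene")[170:250,260:360,::-1]
cv2.imwrite("pics/k1.png",np.hstack([cv2.resize(i,None,fx=4,fy=4,interpolation=cv2.INTER_CUBIC) for i in(a,b)]))
def proj(n,P):
    m=M[n];T=np.linalg.inv(np.array(m["cam_to_world"]));q=T[:3,:3]@P+T[:3,3];return m["fx"]*q[0]/-q[2]+m["cx"],m["fy"]*-q[1]/-q[2]+m["cy"]
p=get_obs()["tool_pos"];
for n,o in(("top",(290,150)),("scene",(260,170))):
    u=proj(n,np.array(p));print(n,u,[(u[i]-o[i]+.5)*4 for i in(0,1)])
E
python3 go.py .5865 -.0876 .115 -10
```

```text
t: 3.43
tool_pos: [0.5859, -0.0863, 0.1627]
tool_rot: [-2.404, -2.02, 0.001]
contact_force: [1.0, 0.2, 0.5]
opening: 0.0515
grip_force: 0.0
top (np.float64(342.65899804192384), np.float64(180.28863245709613)) [np.float64(212.63599216769535), np.float64(123.15452982838451)]
scene (np.float64(307.09526168540356), np.float64(197.80025076191933)) [np.float64(190.38104674161423), np.float64(113.20100304767732)]
turn [ 0.0013 -0.      0.0013] n 0.0 then shift [-0.7 -0.4 49.2] n 1.2 q6 -0.1
```

View pics/k1.png

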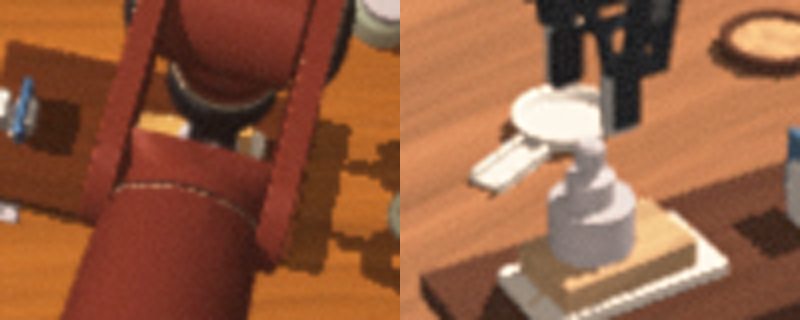

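The scene crop shows the finger pair centred at (593,108) over the knob at (590,148), which matches the projected TCP. Descending to grip the body of the knob weight.

```bash
python3 -m pendant '[[[-0.7,-0.4,15],[0,0,0],0.6],[[0,0,15],[0,0,0],0.6],[[0,0,10],[0,0,0],0.6],[[0,0,7],[0,0,0],0.6],[[0,0,0],[0,0,0],0.5],[[0,0,0],[0,0,0],0.45],[[0,0,0],[0,0,0],0.4],[[0,0,0],[0,0,0],0.36],[[0,0,0],[0,0,0],0.3],[[0,0,0],[0,0,0],0.2],[[0,0,0],[0,0,0],0.2],[[0,0,0],[0,0,0],0.2]]' 30
python3 go.py .4137 -.2825 .1 -10
```

```text
t: 4.53
tool_pos: [0.5871, -0.0887, 0.1176]
tool_rot: [2.405, 2.018, 0.002]
contact_force: [-0.6, 1.3, 4.7]
opening: 0.0251
grip_force: 29.5
turn [0.002  0.0002 0.0001] n 0.0 then shift [-221.  -137.1   17.6] n 5.5 q6 -0.1
```

```bash
python3 -m pendant '[[[0,0,-4],[0,0,0],0.2],[[0,0,-8],[0,0,0],0.2],[[0,0,-12],[0,0,0],0.2],[[0,0,-18],[0,0,0],0.2],[[0,0,-18],[0,0,0],0.2],[[0,0,-10],[0,0,0],0.2],[[0,0,0],[0,0,0],0.2]]'
python3 - <<'E'
from h import *
import cv2
b=optics.get_image("scene")[130:250,240:380,::-1]
cv2.imwrite("pics/k2.png",cv2.resize(b,None,fx=4,fy=4,interpolation=cv2.INTER_CUBIC))
E
python3 go.py .4137 -.2825 .12 -10
```

```text
t: 5.12
tool_pos: [0.5881, -0.089, 0.1903]
tool_rot: [2.402, 2.016, 0.006]
contact_force: [0.5, 0.1, -1.6]
opening: 0.0249
grip_force: 29.6
turn [0.0035 0.0003 0.0001] n 0.0 then shift [-220.9 -137.3   68.3] n 5.5 q6 -0.1
```

View pics/k2.png

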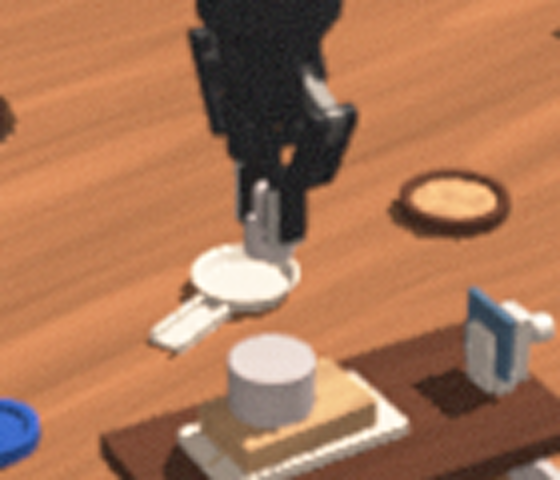

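The knob weight is held upright and the disc stayed on its block. Next is the small stand.

```bash
python3 -m pendant '[[[-12,-7,0],[0,0,0],0.2],[[-24,-15,0],[0,0,0],0.2],[[-30,-19,0],[0,0,0],0.2],[[-32,-20,0],[0,0,0],0.2],[[-32,-20,5],[0,0,0],0.2],[[-32,-20,10],[0,0,0],0.2],[[-28,-17,15],[0,0,0],0.2],[[-18,-12,15],[0,0,0],0.2],[[-10,-6,15],[0,0,0],0.2],[[-3,-1,10],[0,0,0],0.2],[[0,0,0],[0,0,0],0.2],[[0,0,0],[0,0,0],0.2]]'
python3 go.py .4137 -.2825 .0186 -10
```

```text
t: 6.17
tool_pos: [0.4125, -0.2816, 0.1151]
tool_rot: [-2.405, -2.018, 0.0]
contact_force: [0.6, 0.7, -0.8]
opening: 0.0255
grip_force: 29.7
turn [-0.0021 -0.0017 -0.0001] n 0.0 then shift [-0.7  1.4 96.5] n 2.4 q6 -0.57
```

```bash
python3 -m pendant '[[[-0.7,1.2,15],[0,0,0],0.2],[[0,0,20],[0,0,0],0.2],[[0,0,20],[0,0,0],0.2],[[0,0,15],[0,0,0],0.2],[[0,0,10],[0,0,0],0.2],[[0,0,7],[0,0,0],0.2],[[0,0,4],[0,0,0],0.2],[[0,0,1],[0,0,0],0.2],[[0,0,0],[0,0,0],0.2],[[0,0,0],[0,0,0],0.2]]'
python3 - <<'E'
from h import *
import cv2
b=optics.get_image("scene")[180:300,130:270,::-1]
cv2.imwrite("pics/k3.png",cv2.resize(b,None,fx=5,fy=5,interpolation=cv2.INTER_CUBIC))
E
```

```text
t: 7.0
tool_pos: [0.4148, -0.2837, 0.0253]
tool_rot: [2.405, 2.019, 0.0]
contact_force: [-0.6, -0.9, -1.3]
opening: 0.0252
grip_force: 29.7
```

View pics/k3.png

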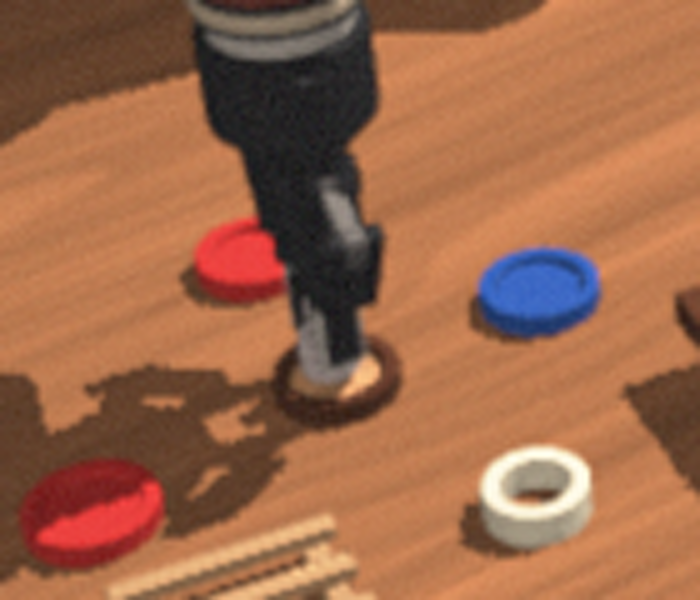

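The base of the weight is at (328,385) and the recess centre at (338,380), so it sits inside but about 4 mm left. I'll shift it and lower to touch.

```bash
python3 -m pendant '[[[3,2.5,2],[0,0,0],0.2],[[0,0,2],[0,0,0],0.2],[[0,0,0],[0,0,0],0.2],[[0,0,0],[0,0,0],0.2]]';  python3 -m pendant '[[[0,0,1],[0,0,0],0.2],[[0,0,0.5],[0,0,0],0.2],[[0,0,0],[0,0,0],0.2],[[0,0,0],[0,0,0],0.2]]'
```

```text
t: 7.38
tool_pos: [0.417, -0.2806, 0.0202]
tool_rot: [-2.406, -2.019, 0.0]
contact_force: [0.4, -0.4, -0.9]
opening: 0.0248
grip_force: 29.7
t: 7.72
tool_pos: [0.4171, -0.2807, 0.0188]
tool_rot: [-2.406, -2.019, 0.0]
contact_force: [0.5, 0.3, -2.0]
opening: 0.0249
grip_force: 29.7
```

```bash
python3 -m pendant '[[[0,0,0.7],[0,0,0],0.2],[[0,0,0],[0,0,0],0.2],[[0,0,0],[0,0,0],0.2]]';  python3 -m pendant '[[[0,0,0.7],[0,0,0],0.2],[[0,0,0],[0,0,0],0.2],[[0,0,0],[0,0,0],0.2]]'; python3 -m pendant '[[[0,0,0.7],[0,0,0],0.2],[[0,0,0],[0,0,0],0.2],[[0,0,0],[0,0,0],0.2]]'
```

```text
t: 7.97
tool_pos: [0.4171, -0.2808, 0.0186]
tool_rot: [-2.406, -2.02, 0.0]
contact_force: [-2.1, 0.3, 5.1]
opening: 0.025
grip_force: 30.2
t: 8.22
tool_pos: [0.4172, -0.2809, 0.0186]
tool_rot: [-2.406, -2.019, 0.0]
contact_force: [-4.2, 4.2, 9.4]
opening: 0.0249
grip_force: 30.7
t: 8.47
tool_pos: [0.4172, -0.2809, 0.0185]
tool_rot: [-2.405, -2.019, 0.001]
contact_force: [-6.9, 4.4, 14.3]
opening: 0.0252
grip_force: 31.1
```

Contact came at exactly the predicted height. I'll relax the press, release and retreat.

```bash
python3 -m pendant '[[[0,0,-1.5],[0,0,0],0.2],[[0,0,0],[0,0,0],0.28],[[0,0,0],[0,0,0],0.34],[[0,0,0],[0,0,0],0.42],[[0,0,0],[0,0,0],0.5],[[0,0,0],[0,0,0],0.6],[[0,0,0],[0,0,0],0.6],[[0,0,-10],[0,0,0],0.6],[[0,0,-20],[0,0,0],0.6],[[0,0,-30],[0,0,0],0.7],[[0,0,-35],[0,0,0],0.8],[[0,0,-40],[0,0,0],0.85]]'
python3 go.py .5845 -.085 .15 -10
```

```text
t: 9.47
tool_pos: [0.4161, -0.2799, 0.1538]
tool_rot: [-2.404, -2.018, 0.001]
contact_force: [0.1, -0.2, 0.7]
opening: 0.0728
grip_force: 0.0
turn [-0.0024 -0.0015  0.0001] n 0.0 then shift [221.1 132.    3.8] n 5.5 q6 -0.57
```

```bash
python3 -m pendant '[[[12,7,0],[0,0,0],0.85],[[24,14,0],[0,0,0],0.85],[[32,19,0],[0,0,0],0.85],[[34,21,0],[0,0,0],0.85],[[34,21,0],[0,0,0],0.85],[[32,19,0],[0,0,0],0.85],[[26,15,0],[0,0,0],0.85],[[16,9,0],[0,0,0],0.85],[[8,5,0],[0,0,0],0.85],[[2,2,0],[0,0,0],0.85],[[0,0,0],[0,0,0],0.85],[[0,0,0],[0,0,0],0.85]]'
python3 go.py .5842 -.085 .087 -10
python3 - <<'E'
from h import *
import cv2
b=optics.get_image("scene")[200:320,130:250,::-1]
a=optics.get_image("scene")[150:270,250:370,::-1]
cv2.imwrite("pics/k4.png",np.hstack([cv2.resize(i,None,fx=3.3,fy=3.3,interpolation=cv2.INTER_CUBIC)for i in(b,a)]))
E
```

```text
t: 10.47
tool_pos: [0.5848, -0.0879, 0.1533]
tool_rot: [2.407, 2.018, -0.001]
contact_force: [-0.4, 1.1, 0.2]
opening: 0.0727
grip_force: 0.0
turn [-0.0003  0.0005 -0.0007] n 0.0 then shift [ 2.7 -1.  66.3] n 1.7 q6 -0.1
```

View pics/k4.png

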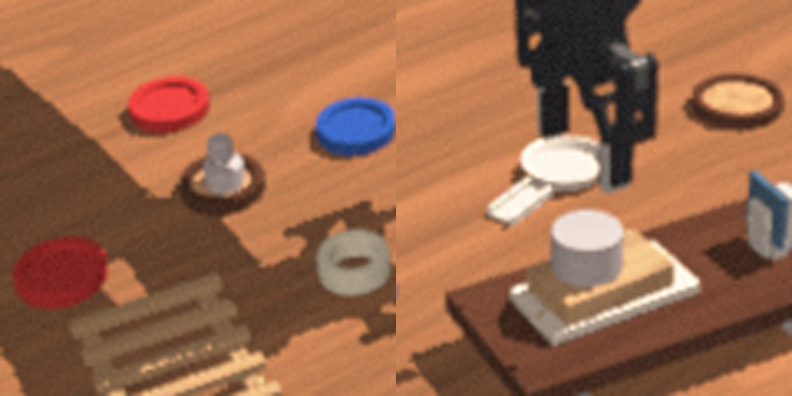

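The knob weight stands centred and upright in its recess. The disc is next.

```bash
python3 -m pendant '[[[2.7,-1,20],[0,0,0],0.85],[[0,0,20],[0,0,0],0.85],[[0,0,15],[0,0,0],0.85],[[0,0,9],[0,0,0],0.85],[[0,0,5],[0,0,0],0.78],[[0,0,0],[0,0,0],0.72],[[0,0,0],[0,0,0],0.68],[[0,0,0],[0,0,0],0.64],[[0,0,0],[0,0,0],0.6],[[0,0,0],[0,0,0],0.56],[[0,0,0],[0,0,0],0.5],[[0,0,0],[0,0,0],0.45]]' 45
python3 -m pendant '[[[0,0,0],[0,0,0],0.45],[[0,0,0],[0,0,0],0.45]]' 45
```

```text
t: 11.57
tool_pos: [0.5859, -0.0845, 0.086]
tool_rot: [2.404, 2.018, 0.002]
contact_force: [-0.8, 0.0, 6.2]
opening: 0.0483
grip_force: 45.9
t: 11.73
tool_pos: [0.5859, -0.0845, 0.086]
tool_rot: [2.404, 2.018, 0.002]
contact_force: [-1.1, -0.1, 5.5]
opening: 0.0483
grip_force: 45.9
```

```bash
python3 -m pendant '[[[0,0,-2],[0,0,0],0.45],[[0,0,-5],[0,0,0],0.45],[[0,0,-10],[0,0,0],0.45],[[0,0,-18],[0,0,0],0.45],[[0,0,-22],[0,0,0],0.45],[[0,0,-18],[0,0,0],0.45],[[0,0,-10],[0,0,0],0.45],[[0,0,0],[0,0,0],0.45]]'
python3 go.py .407 .2505 .12 -10
```

```text
t: 12.4
tool_pos: [0.5862, -0.0845, 0.1724]
tool_rot: [2.403, 2.017, 0.005]
contact_force: [1.4, -0.2, -4.2]
opening: 0.0482
grip_force: 47.6
turn [0.0051 0.0004 0.0002] n 0.0 then shift [ 298.8 -234.7   52.4] n 7.5 q6 -0.09
```

```bash
python3 -m pendant '[[[10,-8,0],[0,0,0],0.45],[[20,-16,0],[0,0,0],0.45],[[27,-21,0],[0,0,0],0.45],[[30,-24,0],[0,0,0],0.45],[[32,-25,0],[0,0,0],0.45],[[32,-25,0],[0,0,0],0.45],[[32,-25,0],[0,0,0],0.45],[[31,-24,3],[0,0,0],0.45],[[28,-22,6],[0,0,0],0.45],[[24,-19,10],[0,0,0],0.45],[[18,-14,10],[0,0,0],0.45],[[10,-8,10],[0,0,0],0.45]]'
python3 -m pendant '[[[4,-3,10],[0,0,0],0.45],[[0,0,5],[0,0,0],0.45],[[0,0,0],[0,0,0],0.45],[[0,0,0],[0,0,0],0.45]]'
python3 go.py .407 .2505 .019 -10
```

```text
t: 13.4
tool_pos: [0.4047, 0.2474, 0.1277]
tool_rot: [-2.402, -2.022, 0.005]
contact_force: [1.3, 0.4, -4.1]
opening: 0.0484
grip_force: 47.8
t: 13.73
tool_pos: [0.4059, 0.2491, 0.1145]
tool_rot: [-2.407, -2.018, 0.003]
contact_force: [0.4, -0.9, -4.4]
opening: 0.0481
grip_force: 47.8
turn [-0.0011  0.0012 -0.0008] n 0.0 then shift [ 1.6  0.8 95.5] n 2.4 q6 0.57
```

```bash
python3 -m pendant '[[[1.6,0.8,15],[0,0,0],0.45],[[0,0,20],[0,0,0],0.45],[[0,0,20],[0,0,0],0.45],[[0,0,15],[0,0,0],0.45],[[0,0,10],[0,0,0],0.45],[[0,0,6],[0,0,0],0.45],[[0,0,4],[0,0,0],0.45],[[0,0,2],[0,0,0],0.45],[[0,0,1],[0,0,0],0.45],[[0,0,0],[0,0,0],0.45],[[0,0,0],[0,0,0],0.45]]';  python3 -m pendant '[[[0,0,0.8],[0,0,0],0.45],[[0,0,0],[0,0,0],0.45],[[0,0,0],[0,0,0],0.45]]'; python3 -m pendant '[[[0,0,0.8],[0,0,0],0.45],[[0,0,0],[0,0,0],0.45],[[0,0,0],[0,0,0],0.45]]'
```

```text
t: 14.65
tool_pos: [0.4077, 0.2516, 0.023]
tool_rot: [2.406, 2.019, 0.002]
contact_force: [-0.2, 0.4, -5.5]
opening: 0.0481
grip_force: 47.7
t: 14.9
tool_pos: [0.4072, 0.2515, 0.0216]
tool_rot: [2.406, 2.02, 0.001]
contact_force: [-0.3, 0.2, -5.1]
opening: 0.0483
grip_force: 47.7
t: 15.15
tool_pos: [0.407, 0.2513, 0.0205]
tool_rot: [-2.406, -2.02, 0.0]
contact_force: [0.2, 0.7, -4.9]
opening: 0.0482
grip_force: 47.7
```

Below the rim level without contact, so it is inside the recess.

```bash
python3 -m pendant '[[[0,0,0.8],[0,0,0],0.45],[[0,0,0],[0,0,0],0.45],[[0,0,0],[0,0,0],0.45]]'; python3 -m pendant '[[[0,0,0.7],[0,0,0],0.45],[[0,0,0],[0,0,0],0.45],[[0,0,0],[0,0,0],0.45]]';python3 -m pendant '[[[0,0,0.5],[0,0,0],0.45],[[0,0,0],[0,0,0],0.45],[[0,0,0],[0,0,0],0.45]]'
```

```text
t: 15.4
tool_pos: [0.407, 0.2513, 0.0197]
tool_rot: [-2.406, -2.02, 0.0]
contact_force: [-0.0, 0.2, -5.2]
opening: 0.0481
grip_force: 47.7
t: 15.65
tool_pos: [0.4072, 0.2514, 0.0192]
tool_rot: [2.406, 2.02, 0.0]
contact_force: [-0.1, 0.4, -4.0]
opening: 0.0485
grip_force: 47.8
t: 15.9
tool_pos: [0.4072, 0.2514, 0.0191]
tool_rot: [2.406, 2.02, -0.0]
contact_force: [-2.6, -1.6, 1.1]
opening: 0.0482
grip_force: 48.3
```

```bash
python3 -m pendant '[[[0,0,0],[0,0,0],0.54],[[0,0,0],[0,0,0],0.58],[[0,0,0],[0,0,0],0.62],[[0,0,0],[0,0,0],0.68],[[0,0,0],[0,0,0],0.75],[[0,0,0],[0,0,0],0.75],[[0,0,-10],[0,0,0],0.75],[[0,0,-20],[0,0,0],0.8],[[0,0,-30],[0,0,0],0.85],[[0,0,-30],[0,0,0],0.9],[[0,0,-35],[0,0,0],0.9],[[0,0,0],[0,0,0],0.9]]'
python3 - <<'E'
from h import *
import cv2
t=optics.get_image("top")[:,:,::-1];s=optics.get_image("scene")[:,:,::-1]
cv2.imwrite("pics/t5.png",t);cv2.imwrite("pics/s5.png",s)
f=lambda i,x,y:cv2.resize(i[y:y+60,x:x+80],None,fx=5,fy=5,interpolation=cv2.INTER_CUBIC)
cv2.imwrite("pics/k5.png",np.vstack([np.hstack([f(t,300,160),f(s,275,210)]),np.hstack([f(t,195,220),f(s,315,150)])]))
E
```

```text
t: 16.9
tool_pos: [0.4115, 0.2533, 0.1527]
tool_rot: [2.403, 2.017, 0.022]
contact_force: [1.6, -0.0, 1.4]
opening: 0.0768
grip_force: 0.0
```

View pics/k5.png

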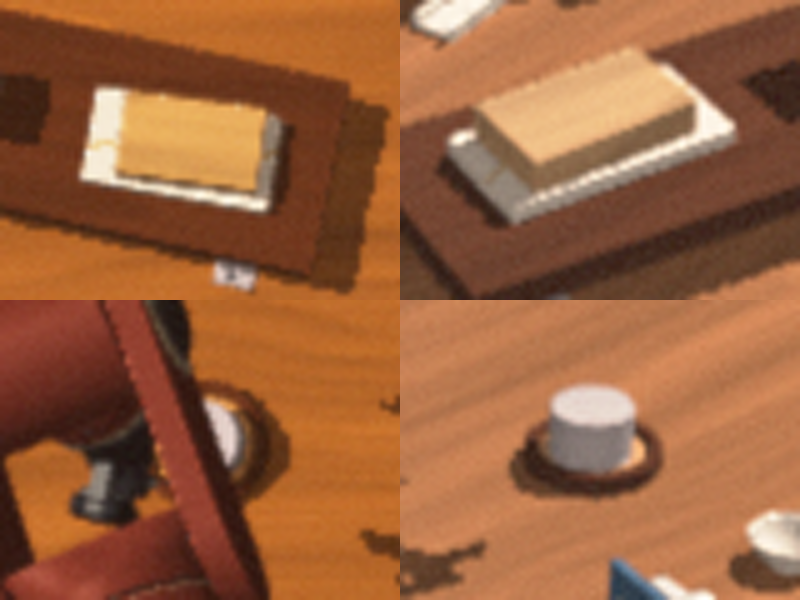

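The disc sits upright in the recess, at crop (592,430) inside the rim centred at (595,450). The block is uncovered with all four top corners readable, so I'll triangulate again.

```bash
python3 - <<'E'
from h import *
np.set_printoptions(precision=4,suppress=True)
t=lambda *u:c(u,(300,160),5); s=lambda *u:c((u[0]-400,u[1]),(275,210),5)
def rep(nm,pts,z):
    Q=[]
    for a,b in pts:
        p,e=tri(a,b);q=(onz('top',a,z)+onz('scene',b,z))/2;Q.append(q);print(nm,p,'gap%.4f'%e,'avg',q[:2])
    Q=np.array(Q)[:,:2];return Q
B=rep('blk',[(t(123,92),s(695,99)),(t(269,107),s(540,163)),(t(260,191),s(476,113)),(t(117,177),s(633,46))],.075)
print('centre',B.mean(0),'L',np.linalg.norm(B[0]-B[1]),np.linalg.norm(B[3]-B[2]),'W',np.linalg.norm(B[1]-B[2]),'yaw',[np.degrees(np.arctan2(*(d[::-1]))) for d in(B[0]-B[1],B[3]-B[2])])
T=rep('tile',[(t(95,87),s(737,128)),(t(267,212),s(448,138))],.055)
print('tile centre',T.mean(0))
E
python3 go.py .5875 -.0775 .15 -9
```

```text
blk [ 0.6187 -0.0342  0.0717] gap0.0010 avg [ 0.6199 -0.0358]
blk [ 0.6093 -0.1242  0.0736] gap0.0060 avg [ 0.6097 -0.1246]
blk [ 0.5562 -0.1175  0.0695] gap0.0064 avg [ 0.5585 -0.1196]
blk [ 0.5655 -0.0278  0.0713] gap0.0064 avg [ 0.5669 -0.0295]
centre [ 0.5887 -0.0774] L 0.08936321691223917 0.090479755335955 W 0.05146376002564007 yaw [np.float64(83.43602393467823), np.float64(84.6911668772744)]
tile [ 0.6279 -0.0161  0.0513] gap0.0025 avg [ 0.6291 -0.0179]
tile [ 0.5453 -0.1241  0.0528] gap0.0037 avg [ 0.5462 -0.1249]
tile centre [ 0.5877 -0.0714]
turn [ 0.0048 -0.003  -0.0173] n 0.1 then shift [-297.5  228.3   -3.4] n 7.4 q6 0.57
```

```bash
python3 -m pendant '[[[-10,8,-4],[0,0,-0.035],0.9],[[-20,16,-4],[0,0,-0.035],0.9],[[-28,21,-2],[0,0,0],0.9],[[-33,25,0],[0,0,0],0.9],[[-35,26,0],[0,0,0],0.9],[[-35,26,0],[0,0,0],0.9],[[-35,26,0],[0,0,0],0.9],[[-34,26,0],[0,0,0],0.9],[[-28,22,0],[0,0,0],0.9],[[-20,16,0],[0,0,0],0.9],[[-10,8,0],[0,0,0],0.9],[[0,0,0],[0,0,0],0.9]]'
python3 go.py .5887 -.0775 .061 -6
```

```text
t: 18.0
tool_pos: [0.5909, -0.0549, 0.1521]
tool_rot: [-2.336, -2.098, 0.002]
contact_force: [-0.2, -0.5, -0.2]
opening: 0.0769
grip_force: 0.0
turn [-0.0023 -0.     -0.0026] n 0.0 then shift [-22.7   0.2  91.1] n 2.3 q6 -0.11
```

```bash
python3 -m pendant '[[[-12,0,8],[0,0,0],0.9],[[-10.5,0,20],[0,0,0],0.9],[[0,0,20],[0,0,0],0.9],[[0,0,18],[0,0,0],0.9],[[0,0,12],[0,0,0],0.9],[[0,0,7],[0,0,0],0.9],[[0,0,4],[0,0,0],0.9],[[0,0,0],[0,0,0],0.9],[[0,0,0],[0,0,0],0.9]]'
python3 go.py .5887 -.0775 .061 -6
```

```text
t: 18.75
tool_pos: [0.5889, -0.0751, 0.0654]
tool_rot: [2.333, 2.103, 0.001]
contact_force: [0.7, -0.2, 0.3]
opening: 0.077
grip_force: 0.0
turn [0.0011 0.0001 0.0009] n 0.0 then shift [-2.4  0.1  4.4] n 0.1 q6 -0.15
```

```bash
python3 -m pendant '[[[-0.5,0,2],[0,0,0],0.85],[[0,0,0],[0,0,0],0.8],[[0,0,0],[0,0,0],0.76],[[0,0,0],[0,0,0],0.73],[[0,0,0],[0,0,0],0.71],[[0,0,0],[0,0,0],0.7]]' 25
python3 -m pendant '[[[0,0,0],[0,0,0],0.68],[[0,0,0],[0,0,0],0.67],[[0,0,0],[0,0,0],0.67]]'
python3 -m pendant '[[[0,0,0],[0,0,0],0.65],[[0,0,0],[0,0,0],0.64],[[0,0,0],[0,0,0],0.64]]'
```

```text
t: 19.25
tool_pos: [0.5885, -0.0759, 0.0628]
tool_rot: [2.334, 2.102, 0.0]
contact_force: [0.8, -0.2, 0.2]
opening: 0.0598
grip_force: 0.0
t: 19.5
tool_pos: [0.5885, -0.0759, 0.0626]
tool_rot: [2.334, 2.102, 0.0]
contact_force: [0.2, -0.2, -0.5]
opening: 0.0573
grip_force: 0.2
t: 19.75
tool_pos: [0.5886, -0.0759, 0.0628]
tool_rot: [2.334, 2.102, 0.001]
contact_force: [1.1, 0.4, 0.2]
opening: 0.0547
grip_force: 0.4
```

```bash
python3 -m pendant '[[[0,0,0],[0,0,0],0.62],[[0,0,0],[0,0,0],0.6],[[0,0,0],[0,0,0],0.55],[[0,0,0],[0,0,0],0.5],[[0,0,0],[0,0,0],0.5]]' 40
python3 -m pendant '[[[0,0,-1.5],[0,0,0],0.5],[[0,0,-3],[0,0,0],0.5],[[0,0,-6],[0,0,0],0.5],[[0,0,-12],[0,0,0],0.5],[[0,0,-20],[0,0,0],0.5],[[0,0,-25],[0,0,0],0.5],[[0,0,-20],[0,0,0],0.5],[[0,0,-10],[0,0,0],0.5],[[0,0,0],[0,0,0],0.5]]'
python3 go.py .5585 .4105 .12 56.4
```

```text
t: 20.17
tool_pos: [0.5888, -0.0759, 0.0633]
tool_rot: [2.334, 2.102, 0.001]
contact_force: [-0.6, 0.3, 5.0]
opening: 0.0528
grip_force: 42.2
t: 20.92
tool_pos: [0.5904, -0.0763, 0.1643]
tool_rot: [2.33, 2.099, 0.006]
contact_force: [-0.6, 0.6, 0.3]
opening: 0.0527
grip_force: 41.8
turn [ 0.0054  0.0045 -1.0887] n 9.1 then shift [295.9 387.8  44.3] n 9.7 q6 -0.15
```

```bash
python3 -m pendant '[[[0,0,-4],[0,0,-0.09],0.5],[[0,0,-4],[0,0,-0.11],0.5],[[0,0,-4],[0,0,-0.115],0.5],[[0,0,-4],[0,0,-0.115],0.5],[[0,0,0],[0,0,-0.115],0.5],[[0,0,0],[0,0,-0.115],0.5],[[0,0,0],[0,0,-0.115],0.5],[[0,0,0],[0,0,-0.115],0.5],[[0,0,0],[0,0,-0.11],0.5],[[0,0,0],[0,0,-0.088],0.5],[[0,0,0],[0,0,0],0.5]]'
python3 go.py .5585 .4105 .12 56.4
```

```text
t: 21.83
tool_pos: [0.5874, -0.0756, 0.1743]
tool_rot: [-0.906, -3.005, 0.0]
contact_force: [-0.3, 0.6, -0.8]
opening: 0.0529
grip_force: 41.8
turn [-0.0009 -0.0027  0.0006] n 0.0 then shift [293.1 388.9  54.3] n 9.7 q6 -1.24
```

```bash
python3 -m pendant '[[[8,10,0],[0,0,0],0.5],[[16,22,0],[0,0,0],0.5],[[22,30,0],[0,0,0],0.5],[[26,34,0],[0,0,0],0.5],[[28,36,0],[0,0,0],0.5],[[28,37,0],[0,0,0],0.5],[[28,37,0],[0,0,0],0.5],[[28,37,0],[0,0,0],0.5],[[28,37,0],[0,0,0],0.5],[[26,35,0],[0,0,0],0.5],[[22,30,4],[0,0,0],0.5],[[17,22,6],[0,0,0],0.5]]'
python3 -m pendant '[[[10,14,8],[0,0,0],0.5],[[5,6,8],[0,0,0],0.5],[[1,2,8],[0,0,0],0.5],[[0,0,5],[0,0,0],0.5],[[0,0,0],[0,0,0],0.5],[[0,0,0],[0,0,0],0.5]]'
python3 go.py .5585 .4105 .0143 56.4
```

```text
t: 22.83
tool_pos: [0.5614, 0.3613, 0.1662]
tool_rot: [-0.909, -3.007, -0.002]
contact_force: [-0.4, 0.4, -0.1]
opening: 0.0525
grip_force: 41.9
t: 23.33
tool_pos: [0.5616, 0.3831, 0.1365]
tool_rot: [-0.912, -3.006, 0.002]
contact_force: [0.4, 0.6, -0.5]
opening: 0.0527
grip_force: 41.9
turn [-0.0013 -0.0004 -0.0026] n 0.0 then shift [ 17.7  21.1 122.2] n 3.1 q6 -0.49
```

```bash
python3 -m pendant '[[[8,10,10],[0,0,0],0.5],[[7,8,15],[0,0,0],0.5],[[2.7,3.1,15],[0,0,0],0.5],[[0,0,18],[0,0,0],0.5],[[0,0,18],[0,0,0],0.5],[[0,0,14],[0,0,0],0.5],[[0,0,10],[0,0,0],0.5],[[0,0,7],[0,0,0],0.5],[[0,0,4],[0,0,0],0.5],[[0,0,0],[0,0,0],0.5],[[0,0,0],[0,0,0],0.5]]'
python3 go.py .5585 .4105 .0143 56.4
```

```text
t: 24.25
tool_pos: [0.559, 0.412, 0.0268]
tool_rot: [0.909, 3.006, 0.001]
contact_force: [-0.6, -0.1, -1.2]
opening: 0.0524
grip_force: 41.9
turn [ 0.0009  0.0005 -0.0009] n 0.0 then shift [-0.4 -1.6 12.5] n 0.3 q6 -0.46
```

```bash
python3 -m pendant '[[[-0.4,-1,4],[0,0,0],0.5],[[0,0,3],[0,0,0],0.5],[[0,0,1.5],[0,0,0],0.5],[[0,0,0],[0,0,0],0.5],[[0,0,0],[0,0,0],0.5]]';  python3 -m pendant '[[[0,0,0.8],[0,0,0],0.5],[[0,0,0.8],[0,0,0],0.5],[[0,0,0],[0,0,0],0.5],[[0,0,0],[0,0,0],0.5]]'; python3 -m pendant '[[[0,0,0.8],[0,0,0],0.5],[[0,0,0],[0,0,0],0.5],[[0,0,0],[0,0,0],0.5]]'
```

```text
t: 24.67
tool_pos: [0.5582, 0.4107, 0.0175]
tool_rot: [-0.909, -3.007, 0.0]
contact_force: [0.9, -0.0, -0.6]
opening: 0.0526
grip_force: 41.9
t: 25.0
tool_pos: [0.5583, 0.4108, 0.0159]
tool_rot: [-0.909, -3.007, 0.0]
contact_force: [-0.0, 0.4, -0.8]
opening: 0.053
grip_force: 41.9
t: 25.25
tool_pos: [0.5583, 0.4108, 0.0151]
tool_rot: [-0.909, -3.007, 0.0]
contact_force: [-0.4, -0.0, -0.8]
opening: 0.0527
grip_force: 41.9
```

```bash
python3 -m pendant '[[[0,0,0.7],[0,0,0],0.5],[[0,0,0],[0,0,0],0.5],[[0,0,0],[0,0,0],0.5]]'; python3 -m pendant '[[[0,0,0.5],[0,0,0],0.5],[[0,0,0],[0,0,0],0.5],[[0,0,0],[0,0,0],0.5]]'; python3 -m pendant '[[[0,0,0.5],[0,0,0],0.5],[[0,0,0],[0,0,0],0.5],[[0,0,0],[0,0,0],0.5]]'
```

```text
t: 25.5
tool_pos: [0.5583, 0.4107, 0.0144]
tool_rot: [-0.909, -3.007, 0.0]
contact_force: [-0.2, -0.0, 0.1]
opening: 0.0528
grip_force: 41.9
t: 25.75
tool_pos: [0.5584, 0.4108, 0.0143]
tool_rot: [0.909, 3.007, 0.0]
contact_force: [-2.0, -0.6, 2.6]
opening: 0.0527
grip_force: 42.1
t: 26.0
tool_pos: [0.5585, 0.4109, 0.0143]
tool_rot: [0.909, 3.007, 0.0]
contact_force: [-2.5, -1.7, 5.4]
opening: 0.0525
grip_force: 42.5
```

```bash
python3 -m pendant '[[[0,0,-0.7],[0,0,0],0.58],[[0,0,0],[0,0,0],0.63],[[0,0,0],[0,0,0],0.67],[[0,0,0],[0,0,0],0.71],[[0,0,0],[0,0,0],0.76],[[0,0,0],[0,0,0],0.78],[[0,0,-8],[0,0,0],0.8],[[0,0,-15],[0,0,0],0.85],[[0,0,-25],[0,0,0],0.9],[[0,0,-35],[0,0,0],0.9],[[0,0,-35],[0,0,0],0.9],[[0,0,-35],[0,0,0],0.9]]' 
python3 go.py .5877 -.0714 .17 -10
```

```text
t: 27.0
tool_pos: [0.5584, 0.4108, 0.1705]
tool_rot: [0.909, 3.006, 0.002]
contact_force: [1.4, 0.3, -0.3]
opening: 0.0772
grip_force: 0.0
turn [ 1.6000e-03 -2.0000e-04  1.1582e+00] n 9.7 then shift [-469.8  112.6    0.5] n 11.7 q6 -0.46
```

```bash
python3 -m pendant '[[[0,0,0],[0,0,0.1158],0.9],[[0,0,0],[0,0,0.1158],0.9],[[0,0,0],[0,0,0.1158],0.9],[[0,0,0],[0,0,0.1158],0.9],[[0,0,0],[0,0,0.1158],0.9],[[0,0,0],[0,0,0.1158],0.9],[[0,0,0],[0,0,0.1158],0.9],[[0,0,0],[0,0,0.1158],0.9],[[0,0,0],[0,0,0.1158],0.9],[[0,0,0],[0,0,0.1158],0.9],[[0,0,0],[0,0,0],0.9]]'
python3 -m pendant '[[[-15,4,0],[0,0,0],0.9],[[-30,7,0],[0,0,0],0.9],[[-34,8,0],[0,0,0],0.9],[[-34,8,0],[0,0,0],0.9],[[-34,8,0],[0,0,0],0.9],[[-34,8,0],[0,0,0],0.9],[[-34,8,0],[0,0,0],0.9],[[-34,8,0],[0,0,0],0.9],[[-34,8,0],[0,0,0],0.9],[[-34,8,0],[0,0,0],0.9],[[-34,8,0],[0,0,0],0.9],[[-34,8,0],[0,0,0],0.9]]'
python3 -m pendant '[[[-30,7,0],[0,0,0],0.9],[[-25,6,0],[0,0,0],0.9],[[-15,4,0],[0,0,0],0.9],[[-8,2,0],[0,0,0],0.9],[[0,0,0],[0,0,0],0.9],[[0,0,0],[0,0,0],0.9]]'
python3 go.py .5877 -.0714 .17 -10
python3 - <<'E'
from h import *
import cv2
t=optics.get_image("top")[:,:,::-1];s=optics.get_image("scene")[:,:,::-1]
cv2.imwrite("pics/t6.png",t);cv2.imwrite("pics/s6.png",s)
f=lambda i,x,y:cv2.resize(i[y:y+60,x:x+80],None,fx=5,fy=5,interpolation=cv2.INTER_CUBIC)
cv2.imwrite("pics/k6.png",np.vstack([np.hstack([f(t,300,160),f(s,275,210)]),np.hstack([f(t,165,170),f(s,390,155)])]))
E
```

```text
t: 27.92
tool_pos: [0.5587, 0.411, 0.1692]
tool_rot: [2.408, 2.017, 0.003]
contact_force: [-0.8, 0.5, 0.3]
opening: 0.0765
grip_force: 0.0
t: 28.92
tool_pos: [0.5808, 0.0134, 0.1682]
tool_rot: [2.403, 2.022, 0.001]
contact_force: [0.7, 1.0, 0.1]
opening: 0.0768
grip_force: 0.0
t: 29.42
tool_pos: [0.5861, -0.0643, 0.1676]
tool_rot: [-2.406, -2.02, -0.001]
contact_force: [0.1, 1.6, 0.5]
opening: 0.077
grip_force: 0.0
turn [ 0.0002 -0.0004  0.0006] n 0.0 then shift [-6.7  2.8 -2.4] n 0.2 q6 -0.06
```

View pics/k6.png

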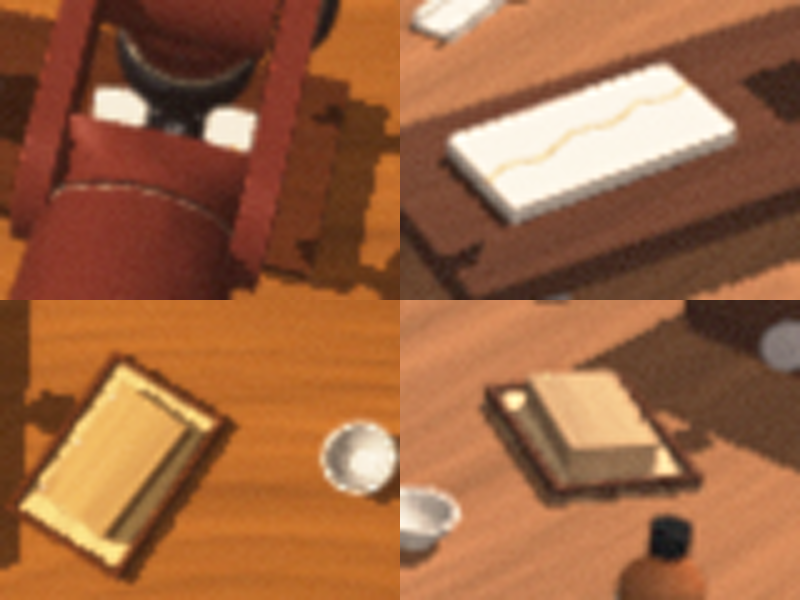

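The tile has not moved (left corner (448,138), right corner (737,130), as before), its seam is up, and the block lies flat in the tray. Lowering over the tile.

```bash
python3 -m pendant '[[[-3,2,20],[0,0,0],0.88],[[-2,0.5,25],[0,0,0],0.88],[[0,0,25],[0,0,0],0.88],[[0,0,20],[0,0,0],0.88],[[0,0,12],[0,0,0],0.88],[[0,0,8],[0,0,0],0.88],[[0,0,4],[0,0,0],0.88],[[0,0,0],[0,0,0],0.88],[[0,0,0],[0,0,0],0.88],[[0,0,0],[0,0,0],0.88]]'
python3 go.py .5877 -.0714 .045 -10
```

```text
t: 30.35
tool_pos: [0.5891, -0.0698, 0.0548]
tool_rot: [2.405, 2.018, 0.003]
contact_force: [-0.2, -0.3, 0.1]
opening: 0.0752
grip_force: 0.0
turn [0.0027 0.0002 0.0003] n 0.0 then shift [-1.8 -1.1  9.8] n 0.2 q6 -0.07
```

```bash
python3 -m pendant '[[[-1.5,-1,4],[0,0,0],0.88],[[0,0,2],[0,0,0],0.88],[[0,0,0],[0,0,0],0.88],[[0,0,0],[0,0,0],0.88]]';python3 -m pendant '[[[0,0,1.5],[0,0,0],0.88],[[0,0,0],[0,0,0],0.88],[[0,0,0],[0,0,0],0.88]]'; python3 -m pendant '[[[0,0,1.5],[0,0,0],0.88],[[0,0,0],[0,0,0],0.88],[[0,0,0],[0,0,0],0.88]]'; python3 -m pendant '[[[0,0,1],[0,0,0],0.88],[[0,0,0],[0,0,0],0.88],[[0,0,0],[0,0,0],0.88]]'
```

```text
t: 30.68
tool_pos: [0.5865, -0.071, 0.0471]
tool_rot: [-2.406, -2.019, 0.0]
contact_force: [0.0, -0.5, 0.7]
opening: 0.075
grip_force: 0.0
t: 30.93
tool_pos: [0.5866, -0.071, 0.0456]
tool_rot: [-2.406, -2.019, 0.0]
contact_force: [0.3, -0.4, 0.4]
opening: 0.0748
grip_force: 0.0
t: 31.18
tool_pos: [0.5866, -0.0709, 0.0441]
tool_rot: [-2.406, -2.019, 0.0]
contact_force: [-0.4, 0.7, 0.4]
opening: 0.0753
grip_force: 0.0
t: 31.43
tool_pos: [0.5866, -0.0709, 0.0431]
tool_rot: [-2.406, -2.02, 0.0]
contact_force: [-0.8, -0.6, -0.7]
opening: 0.0751
grip_force: 0.0
```

No contact at 43 mm, so the open tips stand back as modelled. I'll go slightly lower and close while watching the force.

```bash
python3 -m pendant '[[[0.5,0.6,1.3],[0,0,0],0.85],[[0,0,0],[0,0,0],0.82],[[0,0,0],[0,0,0],0.79],[[0,0,0],[0,0,0],0.77],[[0,0,0],[0,0,0],0.77]]' 45; python3 -m pendant '[[[0,0,0],[0,0,0],0.75],[[0,0,0],[0,0,0],0.73],[[0,0,0],[0,0,0],0.73]]';python3 -m pendant '[[[0,0,0],[0,0,0],0.7],[[0,0,0],[0,0,0],0.66],[[0,0,0],[0,0,0],0.6],[[0,0,0],[0,0,0],0.6]]' 45
```

```text
t: 31.85
tool_pos: [0.5874, -0.0706, 0.042]
tool_rot: [2.406, 2.02, 0.0]
contact_force: [-0.1, 1.1, -0.0]
opening: 0.0656
grip_force: 0.1
t: 32.1
tool_pos: [0.5878, -0.0706, 0.0423]
tool_rot: [2.406, 2.019, 0.001]
contact_force: [1.8, -0.1, 1.1]
opening: 0.0622
grip_force: 0.7
t: 32.43
tool_pos: [0.5879, -0.0707, 0.0427]
tool_rot: [2.406, 2.019, 0.001]
contact_force: [0.2, 0.5, 5.2]
opening: 0.0607
grip_force: 48.1
```

```bash
python3 -m pendant '[[[0,0,-1.5],[0,0,0],0.6],[[0,0,-3],[0,0,0],0.6],[[0,0,-6],[0,0,0],0.6],[[0,0,-12],[0,0,0],0.6],[[0,0,-20],[0,0,0],0.6],[[0,0,-24],[0,0,0],0.6],[[0,0,-24],[0,0,0],0.6],[[0,0,-20],[0,0,0],0.6],[[0,0,-12],[0,0,0],0.6],[[0,0,-6],[0,0,0],0.6],[[0,0,0],[0,0,0],0.6]]'
python3 -m pendant '[[[0,0,0],[0,0,0.06],0.6],[[0,0,0],[0,0,0.1],0.6],[[0,0,0],[0,0,0.12],0.6],[[0,0,0],[0,0,0.12],0.6],[[0,0,0],[0,0,0.12],0.6],[[0,0,0],[0,0,0.12],0.6],[[0,0,0],[0,0,0.12],0.6],[[0,0,0],[0,0,0.12],0.6],[[0,0,0],[0,0,0.12],0.6],[[0,0,0],[0,0,0.12],0.6],[[0,0,0],[0,0,0.1],0.6],[[0,0,0],[0,0,0.06],0.6]]'
python3 go.py .572 -.4047 .1 -102
```

```text
t: 33.35
tool_pos: [0.5881, -0.0708, 0.1722]
tool_rot: [2.405, 2.018, 0.003]
contact_force: [0.5, -0.6, -1.7]
opening: 0.0605
grip_force: 49.3
t: 34.35
tool_pos: [0.5861, -0.0703, 0.168]
tool_rot: [-3.135, -0.176, 0.006]
contact_force: [0.3, 0.8, -2.8]
opening: 0.0601
grip_force: 49.2
turn [-0.0008  0.0039  0.3214] n 2.7 then shift [ 55.8 330.   68. ] n 8.3 q6 1.21
```

```bash
python3 -m pendant '[[[0,0,0],[0,0,0.08],0.6],[[0,0,0],[0,0,0.1],0.6],[[0,0,0],[0,0,0.09],0.6],[[0,0,0],[0,0,0.05],0.6],[[2,12,0],[0,0,0],0.6],[[4,24,0],[0,0,0],0.6],[[5.5,33,0],[0,0,0],0.6],[[6,36,0],[0,0,0],0.6],[[6,36,0],[0,0,0],0.6],[[6,36,0],[0,0,0],0.6],[[6,36,0],[0,0,0],0.6],[[6,36,0],[0,0,0],0.6]]'
python3 -m pendant '[[[5.5,33,4],[0,0,0],0.6],[[4,24,8],[0,0,0],0.6],[[3,16,12],[0,0,0],0.6],[[1,7,12],[0,0,0],0.6],[[0,1,12],[0,0,0],0.6],[[0,0,10],[0,0,0],0.6],[[0,0,5],[0,0,0],0.6],[[0,0,0],[0,0,0],0.6],[[0,0,0],[0,0,0],0.6]]'
python3 go.py .572 -.4047 .0223 -102
```

```text
t: 35.35
tool_pos: [0.5762, -0.3251, 0.1687]
tool_rot: [-3.125, 0.317, 0.004]
contact_force: [1.5, 0.3, -1.3]
opening: 0.0606
grip_force: 49.3
t: 36.1
tool_pos: [0.5747, -0.4036, 0.1071]
tool_rot: [-3.125, 0.317, 0.001]
contact_force: [0.2, -0.1, -2.1]
opening: 0.0601
grip_force: 49.3
turn [-0.0005  0.0006  0.0074] n 0.1 then shift [-2.4  1.6 84.8] n 2.1 q6 1.05
```

```bash
python3 -m pendant '[[[-2.4,1.6,10],[0,0,0.007],0.6],[[0,0,15],[0,0,0],0.6],[[0,0,18],[0,0,0],0.6],[[0,0,15],[0,0,0],0.6],[[0,0,10],[0,0,0],0.6],[[0,0,5],[0,0,0],0.6],[[0,0,2],[0,0,0],0.6],[[0,0,0],[0,0,0],0.6],[[0,0,0],[0,0,0],0.6],[[0,0,0],[0,0,0],0.6]]'
python3 go.py .572 -.4047 .0223 -102
python3 - <<'E'
from h import *
import cv2
t=optics.get_image("top")[:,:,::-1];s=optics.get_image("scene")[:,:,::-1]
cv2.imwrite("pics/t7.png",t);cv2.imwrite("pics/s7.png",s)
f=lambda i,x,y:cv2.resize(i[y:y+90,x:x+80],None,fx=5,fy=5,interpolation=cv2.INTER_CUBIC)
cv2.imwrite("pics/k7.png",np.hstack([f(t,400,155),f(s,145,270)]))
E
```

```text
t: 36.93
tool_pos: [0.5725, -0.4066, 0.0338]
tool_rot: [3.123, -0.33, 0.003]
contact_force: [0.1, -1.1, -1.6]
opening: 0.0603
grip_force: 49.3
turn [ 0.0011 -0.0019 -0.0012] n 0.0 then shift [-0.9 -1.8 11.5] n 0.3 q6 1.06
```

View pics/k7.png

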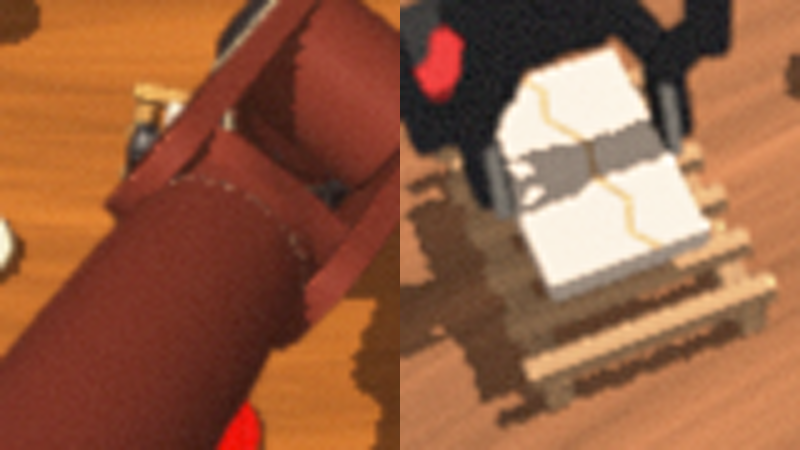

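The scene crop shows the tile above the rack, seam up and parallel to it, with near top corners at (548,288) and (712,225) and far corner at (612,48). I'll check its centring numerically.

Run:
```python
from h import *
s=lambda *u:c((u[0]-400,u[1]),(145,270),5)
q=[onz('scene',s(*u),.046)[:2] for u in((548,288),(712,225),(612,48))]
print(np.round(q,4)); m=(q[0]+q[2])/2; print('centre by diagonal',m,'rack .5740 -.4039 (scene)','W',np.linalg.norm(q[0]-q[1]),'L',np.linalg.norm(q[1]-q[2]),'yaw',np.degrees(np.arctan2(*(q[1]-q[2])[::-1])))
```

```text
[[ 0.6243 -0.4491]
 [ 0.6367 -0.3864]
 [ 0.52   -0.3625]]
centre by diagonal [ 0.57216012 -0.40583001] rack .5740 -.4039 (scene) W 0.06397071389717367 L 0.11911228253706244 yaw -11.528623736245812
```

The tile is within 3 mm of centre. I'll apply the small correction and set it down.

```bash
python3 -m pendant '[[[1.3,-2.2,3],[0,0,0],0.6],[[0,0,3],[0,0,0],0.6],[[0,0,1.5],[0,0,0],0.6],[[0,0,0],[0,0,0],0.6],[[0,0,0],[0,0,0],0.6]]'; python3 -m pendant '[[[0,0,1],[0,0,0],0.6],[[0,0,0],[0,0,0],0.6],[[0,0,0],[0,0,0],0.6]]'; python3 -m pendant '[[[0,0,0.7],[0,0,0],0.6],[[0,0,0],[0,0,0],0.6],[[0,0,0],[0,0,0],0.6]]'
```

```text
t: 37.45
tool_pos: [0.5733, -0.4039, 0.0245]
tool_rot: [-3.124, 0.33, 0.001]
contact_force: [-0.8, -0.7, -2.2]
opening: 0.0604
grip_force: 49.3
t: 37.7
tool_pos: [0.5735, -0.4041, 0.0239]
tool_rot: [3.124, -0.33, -0.0]
contact_force: [0.9, 0.0, -1.6]
opening: 0.06
grip_force: 49.3
t: 37.95
tool_pos: [0.5735, -0.4041, 0.0232]
tool_rot: [-3.124, 0.33, 0.0]
contact_force: [-0.2, 0.0, -1.5]
opening: 0.0603
grip_force: 49.3
```

```bash
python3 -m pendant '[[[0,0,0.7],[0,0,0],0.6],[[0,0,0],[0,0,0],0.6],[[0,0,0],[0,0,0],0.6]]'; python3 -m pendant '[[[0,0,0.6],[0,0,0],0.6],[[0,0,0],[0,0,0],0.6],[[0,0,0],[0,0,0],0.6]]'; python3 -m pendant '[[[0,0,0.5],[0,0,0],0.6],[[0,0,0],[0,0,0],0.6],[[0,0,0],[0,0,0],0.6]]'
```

```text
t: 38.2
tool_pos: [0.5735, -0.4041, 0.0224]
tool_rot: [-3.124, 0.33, 0.0]
contact_force: [0.5, 0.1, -2.6]
opening: 0.0602
grip_force: 49.3
t: 38.45
tool_pos: [0.5735, -0.404, 0.0219]
tool_rot: [-3.124, 0.33, 0.0]
contact_force: [-0.1, 0.7, -1.9]
opening: 0.0604
grip_force: 49.3
t: 38.7
tool_pos: [0.5735, -0.404, 0.0213]
tool_rot: [-3.124, 0.33, 0.0]
contact_force: [-0.1, 0.0, -1.8]
opening: 0.0604
grip_force: 49.3
```

```bash
python3 -m pendant '[[[0,0,0.5],[0,0,0],0.6],[[0,0,0],[0,0,0],0.6],[[0,0,0],[0,0,0],0.6]]'; python3 -m pendant '[[[0,0,0.5],[0,0,0],0.6],[[0,0,0],[0,0,0],0.6],[[0,0,0],[0,0,0],0.6]]'
```

```text
t: 38.95
tool_pos: [0.5735, -0.4041, 0.0208]
tool_rot: [-3.124, 0.33, 0.0]
contact_force: [-0.4, -0.8, -2.0]
opening: 0.0606
grip_force: 49.3
t: 39.2
tool_pos: [0.5735, -0.4041, 0.0204]
tool_rot: [-3.124, 0.33, 0.0]
contact_force: [0.4, -0.8, -1.8]
opening: 0.0608
grip_force: 49.3
```

```bash
python3 -m pendant '[[[0,0,0.5],[0,0,0],0.6],[[0,0,0],[0,0,0],0.6],[[0,0,0],[0,0,0],0.6]]'; python3 -m pendant '[[[0,0,0.5],[0,0,0],0.6],[[0,0,0],[0,0,0],0.6],[[0,0,0],[0,0,0],0.6]]'; python3 -m pendant '[[[0,0,0.5],[0,0,0],0.6],[[0,0,0],[0,0,0],0.6],[[0,0,0],[0,0,0],0.6]]'
```

```text
t: 39.45
tool_pos: [0.5735, -0.4041, 0.0199]
tool_rot: [-3.124, 0.33, 0.0]
contact_force: [0.5, 0.0, -2.2]
opening: 0.0605
grip_force: 49.3
t: 39.7
tool_pos: [0.5735, -0.4041, 0.0194]
tool_rot: [-3.124, 0.33, 0.0]
contact_force: [0.2, 0.3, -2.3]
opening: 0.0604
grip_force: 49.3
t: 39.95
tool_pos: [0.5735, -0.4041, 0.0189]
tool_rot: [-3.124, 0.33, 0.0]
contact_force: [-0.7, 0.2, -2.5]
opening: 0.0602
grip_force: 49.3
```

```bash
python3 -m pendant '[[[0,0,0.5],[0,0,0],0.6],[[0,0,0],[0,0,0],0.6],[[0,0,0],[0,0,0],0.6]]'; python3 -m pendant '[[[0,0,0.5],[0,0,0],0.6],[[0,0,0],[0,0,0],0.6],[[0,0,0],[0,0,0],0.6]]'; python3 -m pendant '[[[0,0,0.5],[0,0,0],0.6],[[0,0,0],[0,0,0],0.6],[[0,0,0],[0,0,0],0.6]]'
python3 - <<'E'
from h import *
import cv2
s=optics.get_image("scene")
cv2.imwrite("pics/s8.png",s[:,:,::-1])
# near bottom edge of the tile: print brightness column across lower tile edge and first slats, vs s7
a=cv2.cvtColor(cv2.imread("pics/s7.png"),6);b=cv2.cvtColor(cv2.imread("pics/s8.png"),6)
p=a[300:330,178:200].astype(np.float32)
print(a[315:345,190].tolist());print(b[315:345,190].tolist())
E
```

```text
t: 40.2
tool_pos: [0.5735, -0.4041, 0.0183]
tool_rot: [-3.124, 0.33, 0.0]
contact_force: [-0.2, -0.3, -2.0]
opening: 0.0605
grip_force: 49.3
t: 40.45
tool_pos: [0.5735, -0.4041, 0.0179]
tool_rot: [-3.124, 0.33, 0.0]
contact_force: [-0.9, 0.0, -1.7]
opening: 0.0599
grip_force: 49.3
t: 40.7
tool_pos: [0.5736, -0.4042, 0.0178]
tool_rot: [3.124, -0.33, 0.0]
contact_force: [-1.1, 1.0, 0.1]
opening: 0.0601
grip_force: 49.6
[226, 234, 242, 246, 245, 245, 227, 156, 144, 135, 109, 102, 108, 107, 101, 79, 71, 71, 81, 146, 201, 194, 191, 169, 110, 111, 116, 99, 74, 74]
[241, 244, 243, 243, 244, 244, 244, 243, 244, 243, 244, 244, 241, 206, 149, 142, 120, 74, 80, 146, 201, 195, 189, 167, 111, 110, 117, 104, 74, 68]
```

Contact at TCP 17.8 mm matches: the tile underside lies 2.3 mm above the TCP, and I had the sign reversed in my prediction. One more nudge, then release.

```bash
python3 -m pendant '[[[0,0,0.5],[0,0,0],0.6],[[0,0,0],[0,0,0],0.6],[[0,0,0],[0,0,0],0.6]]'; python3 -m pendant '[[[0,0,0],[0,0,0],0.69],[[0,0,0],[0,0,0],0.73],[[0,0,0],[0,0,0],0.77],[[0,0,0],[0,0,0],0.82],[[0,0,0],[0,0,0],0.86],[[0,0,0],[0,0,0],0.88],[[0,0,-5],[0,0,0],0.88],[[0,0,-12],[0,0,0],0.88],[[0,0,-20],[0,0,0],0.88],[[0,0,-30],[0,0,0],0.88],[[0,0,-35],[0,0,0],0.88],[[0,0,-35],[0,0,0],0.88]]'
python3 -m pendant '[[[-20,-15,-20],[0,0,0],0.88],[[-30,-25,-10],[0,0,0],0.88],[[-30,-30,0],[0,0,0],0.88],[[-20,-30,0],[0,0,0],0.88],[[0,-30,0],[0,0,0],0.88],[[0,-30,0],[0,0,0],0.88],[[0,-20,0],[0,0,0],0.88],[[0,0,0],[0,0,0],0.88],[[0,0,0],[0,0,0],0.88]]'
python3 - <<'E'
from h import *
import cv2
t=optics.get_image("top")[:,:,::-1];s=optics.get_image("scene")[:,:,::-1]
cv2.imwrite("pics/t9.png",t);cv2.imwrite("pics/s9.png",s)
def cen(n,im,x0,y0,x1,y1,lo):
    g=im[y0:y1,x0:x1].astype(int);m=(g.min(2)>lo).astype(np.uint8)
    k,l,st,ce=cv2.connectedComponentsWithStats(m);i=1+st[1:,4].argmax()
    pts=np.argwhere(l==i)[:,::-1].astype(np.float32)
    r=cv2.minAreaRect(pts);return np.array(r[0])+[x0,y0],r[1],st[i,4],cv2.boxPoints(r)+[x0,y0]
# tile white in both views
for n,im,b in(("top",t,(410,165,470,230)),("scene",s,(150,265,240,350))):
    ce,wh,ar,bx=cen(n,im,*b,150);print(n,ce,wh,ar,onz(n,ce,.03))
    if n=="top":print([onz(n,q,.03)[:2].round(4).tolist() for q in bx])
# bystanders: compare jar and spoon-rest patches with the first pictures
t0=cv2.imread("pics/top0.png");s0=cv2.imread("pics/scene0.png")
for nm,A,Bm,b in(("jar top",t0,t,(372,136,402,166)),("jar sc",s0,s,(278,282,315,330)),("rest top",t0,t,(280,240,328,268)),("rest sc",s0,s,(275,190,320,218))):
    x0,y0,x1,y1=b;p=A[y0+4:y1-4,x0+4:x1-4];r=cv2.matchTemplate(Bm[y0:y1,x0:x1],p,cv2.TM_CCOEFF_NORMED);print(nm,cv2.minMaxLoc(r)[1::2])
E
```

```text
t: 41.0
tool_pos: [0.5737, -0.4042, 0.0177]
tool_rot: [3.124, -0.33, 0.0]
contact_force: [-3.5, 1.7, 5.8]
opening: 0.0607
grip_force: 50.1
t: 42.0
tool_pos: [0.5733, -0.4039, 0.1559]
tool_rot: [-3.124, 0.33, 0.0]
contact_force: [1.5, -0.5, 0.0]
opening: 0.0753
grip_force: 0.0
t: 42.75
tool_pos: [0.5142, -0.2073, 0.1853]
tool_rot: [3.123, -0.327, 0.003]
contact_force: [0.4, -0.6, -0.2]
opening: 0.0751
grip_force: 0.0
top [438.04053879 195.25675774] (19.234682083129883, 35.67457962036133) 594 [ 0.5691733  -0.40267247  0.03      ]
[[0.5169, -0.3598], [0.6332, -0.3851], [0.6222, -0.4461], [0.5062, -0.42]]
scene [184.5803299  308.18360901] (43.28843307495117, 34.24137878417969) 1358 [ 0.57650773 -0.40273176  0.03      ]
jar top (0.9549219608306885, (4, 4))
jar sc (0.9978126287460327, (4, 4))
rest top (0.9980019927024841, (4, 4))
rest sc (0.9376643896102905, (4, 4))
```

The tile is within about 3 mm of the rack centre in the top view, at yaw −12°, and the jar and spoon rest have not moved. Handing in.

```bash
python3 -c "
from station import ctrl
print(ctrl.finish_job())"
```

```text
the job is handed in; nothing more can be done
None
```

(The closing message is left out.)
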